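# Fit a centre-lock adaptor on the five studs of a wheel hub

## Robot

A 6-joint arm with a two-finger parallel gripper is mounted at the origin on the work surface. World frame = base frame: x ahead of the robot, y to its left, z up, the work surface at z = 0. Lengths are in m, angles in rad, forces in N, time in s.
With the tool pointing down it reaches from about 0.35 to 0.925 m from the base axis. Payload 6.4 kg.
Tool frame: the origin (TCP) lies between the finger pads; the fingertips stand 25 mm ahead of it and the grasp point (between the pads) lies 6 mm ahead of it; z points along the fingers, y is the direction in which the jaws open and shut (so a half turn about z gives the same grasp; the last joint's range is limited). The gripper opens to 85 mm and grips with 20 to 120 N. Pads are 22 mm wide; open, the fingers measure 114 mm over their backs; the gripper's body (76 mm by 85 mm) begins 54 mm behind the grasp point. The pads swing forward as they close: fully open they stand 13 mm farther back than shut.
Start: joints at [-1.408, 0.245, 1.558, -0, 1.339, -0.174], TCP at [0.215, -0.613, 0.256] pointing down, gripper open.
Joint ranges: [-3.13, 3.13], [-1.02, 2.26], [0.13, 2.54], [-0.95, 4.09], [0.21, 2.88], [-2.74, 2.74]. Speed limits (rad/s): [2.57, 2.57, 3.14, 3.14, 3.14, 3.14].

## Interface

Orientations are given as a unit quaternion [w, x, y, z].
In Python, from plant import r, cams gives the robot as it stands.
- The arm moves only by the tool carry_out, never from a script. Its argument "steps" is a list of rows, each a list of 4 numbers: the shift along the world's x, y, z in mm, then the turn about the world's z in degrees. In form: [[tx, ty, tz, roll], ...]. A call has exactly 5 rows; each row shifts and turns the commanded pose from where the row before left it; what a row does not reach is not made up. A row lasts 1/12 s, in which the tool goes at most 41.7 mm and 7.16 degrees, less where a joint would pass 70% of its speed; a pose out of reach is approached as far as the arm can. A call is refused whole if a number of a shift passes 41.7 or a number of a turn 7.16, either way. A call with a gripper value outside its range is refused whole. "grip" is the opening, from 0 (shut) to 1 (fully open), set as the call begins (left out, the last holds). The fingers move at their own pace and stop on an object; "newtons" is the grip in N (left out, the last holds). Time passes only in rows, so rows that do not move let the fingers close, or fill a call up. It gives the time, the measured TCP pose, the force and the opening at its end, in the units of the state.
- r.read_state(): the state, without advancing time (a new reading comes with each control period).
- cams.capture(name): name is "scene" or "top"; returns a dict with "image" (480x640x3 uint8, red, green, blue), "range_z" (480x640 float32, m along the optical axis (not along the pixel's ray), 0 where there is no reading), "vertical_fov" (degrees; the focal length in pixels is half the picture's height over the tangent of half this angle, whatever the lens; pixels are square), "cx", "cy" (the principal point, pixels), "k1" (the pictures are not rectified: a ray, as slopes to the right and down, at radius r is drawn at 1 + k1 r^2 times it, then the intrinsics apply), "position" and "rotation" of the camera in the world. Camera axes: x right, y up, looking along -z (the intrinsics and any distortion apply to the point x, -y, -z); pixel columns grow to the right and rows downward; lengths in m; the calibration is good to about 2 mm. A picture is of the moment at which its call begins.
- r.close_job(): hands the job in, once; it reports no verdict.
The state is a dict: "time": time; "joint_positions": joint angles; "dq": joint speeds; "joint_efforts": joint torques, N m; "tool_pos": TCP position; "ee_rot": TCP orientation; "ft_force": force on the tool from outside, world axes, zero at the start; "moment": the same for the moment, N m; "opening": finger opening in m.
Only numpy, scipy, OpenCV 4.12 (cv2) and the standard library are available. Lean on these libraries where they do the work, as an engineer would, in place of code of your own. Each camera call takes 0.05 s, during which the arm holds its last target.

## Task

Pull the grey transit cap off the nose of the wheel hub and put it in the empty bin. Then fit the centre-lock adaptor, the holed disc with the tall round snout, over the nose, snout up: turn it until its five holes find the five studs, slide it gently home until it lies flush on the hub face, and let go. Feel for the match with a light hand, never force or drop it on the studs, and leave the spacer, the brake pad and the big nut where they are.

Things in the scene. Friction and masses are not known exactly. Their poses are not given: they have to be found in the camera images.
- hub_stand: Grey steel bench stand, bolted down, that carries the wheel hub axis-up: base plate 160 x 160 x 12 mm, post, hub flange 132 mm in diameter, its upper face 100 mm above the bench. Origin under the plate's centre, on the hub axis; its yaw says nothing about the studs. The hub turns on its bearings against a drag of 0.7 N m. Over 60 N on nose or studs, or a blow of over 160 N on the face, spoils it.
- hub_face (a point): Centre of the hub's upper face, on its axis, z up. Five studs rise from the face on a circle of 50 mm radius, 72 degrees apart: 12 mm in diameter up to 16 mm, then tapering to a plain 9 mm bullet tip from 20 mm to their end at 28 mm. The angle at which they stand differs each time and is not reported: see it in a picture or feel for it.
- cap_grip (a point): Grey plastic transit cap (60 g), loose over the hub's nose: a cup 52 mm in diameter, 26 mm high, open below, and on it a stalk 27 mm in diameter, 34 mm high; 60 mm in all. The point is on its axis (z) in the stalk, 46 mm above the lower rim, 14 mm below the top. On the hub its rim is 17 mm above the hub face; raised straight up by 23 mm it is clear of the nose.
- adaptor_mid (a point): Centre-lock adaptor, bare aluminium, 0.5 to 0.75 kg, lying flat, snout up: disc 130 mm in diameter, 16 mm thick, and on it a round hollow snout 52 mm in diameter, 44 mm high; 60 mm in all. The point is on its axis, 30 mm above the disc's underside (14 mm above the disc), z along the snout. Above hub_face it is at 30 mm when fully home, at 58 mm when it rests on the stud tips.
- bin_empty_floor (a point): Centre of the inner floor of the empty clear plastic bin, 3 mm above the bench, z up, x and y along its sides. The bin is 116 x 116 mm outside, its walls 3 mm thick and 38 mm high. A second bin like it is full of nuts: leave it.
- spacer: Bystander: plain aluminium wheel spacer lying flat, 130 mm in diameter, 12 mm thick, same five holes, 57 mm bore, no snout; origin under its centre. Leave it.
- bin_nuts: Bystander: clear bin like the empty one (116 x 116 x 38 mm) with flanged nuts in it, fixed; origin under its centre.
- centre_nut: Bystander: large hexagonal brass-coloured centre nut, 86 mm across, 28 mm high, lying flat; origin under its centre. Leave it.
- brake_pad: Bystander: brake pad 95 x 42 x 15 mm lying flat; origin under its centre. Leave it.
- hub_nose (a point): Centre of the top of the hub's nose, 40 mm above the hub face, on the hub axis. The nose is a central steel spigot, 40 mm in diameter, its last 5 mm tapering to 33 mm; it stands 12 mm higher than the studs.
- adaptor_under (a point): Centre of the adaptor's underside. The bore is 43 mm in the disc, 45 mm in the snout; five through holes, 15 mm in diameter, lie on a circle of 50 mm radius, 72 degrees apart, one of them on the +x axis.
There are look-alikes about, which are no part of the job. Leave any purple look-alike of the part that bears cap_grip alone. Leave any green look-alike of the part that bears bin_empty_floor alone.

How it is judged:
By the outcome, as a careful person would: the job done as asked, in the order asked, and still so for the second after the job is handed in, with the robot touching nothing.
It also fails if it takes over 72 s, if anything falls off the work surface, if the arm or the gripper's body presses on something with over 40 N, if the wrist force passes 120 N, or if a joint passes its speed limit or range.

## Working session

There is one attempt and no reset: what is moved stays moved. The work goes in short steps, Python scripts to look and compute and a tool call to move; the robot and the scene stay as the last step left them, time stands still between calls to the robot, and variables do not carry over. Pictures are saved under pics/ and viewed, and the job is handed in when it is done.

Besides the shell and the picture viewer there is one more tool, called by a JSON object that holds its "fn" and its "kwargs". carry_out: Moves the arm, as the interface text tells. Its arguments: {"type":"object","properties":{"steps":{"type":"array","items":{"type":"array","items":{"type":"number"}}},"grip":{"type":"number"},"newtons":{"type":"number"}},"required":["steps"]}

```bash
ls; mkdir -p pics
cat > h.py <<'E'
import numpy as np,cv2
from plant import r,cams
def cap(n):
    c=cams.capture(n); return c
def K(c):
    f=240/np.tan(np.radians(c['vertical_fov'])/2); return f,c['cx'],c['cy'],c['k1']
def ray(c,u,v):
    f,cx,cy,k=K(c); x=(np.asarray(u,float)-cx)/f; y=(np.asarray(v,float)-cy)/f
    a,b=x.copy(),y.copy()
    for _ in range(20):
        s=1+k*(a*a+b*b); a=x/s;b=y/s
    return a,b
def plane(c,u,v,z):
    a,b=ray(c,u,v); d=np.stack([a,-b,-np.ones_like(a)],-1)@np.array(c['rotation']).T
    p=np.array(c['position']); t=(z-p[2])/d[...,2]; return p+d*t[...,None]
def cloud(c):
    v,u=np.mgrid[0:480,0:640]; a,b=ray(c,u,v); Z=c['range_z']
    P=np.stack([a*Z,-b*Z,-Z],-1)@np.array(c['rotation']).T+np.array(c['position']); P[Z==0]=np.nan; return P
def proj(c,p):
    q=(np.asarray(p)-c['position'])@np.array(c['rotation']); a=q[...,0]/-q[...,2]; b=-q[...,1]/-q[...,2]
    f,cx,cy,k=K(c); s=1+k*(a*a+b*b); return np.stack([cx+f*a*s,cy+f*b*s],-1)
def save(n,im): cv2.imwrite('pics/'+n,cv2.cvtColor(im,cv2.COLOR_RGB2BGR))
E
python3 - <<'E'
from h import *
for n in('scene','top'):
    c=cap(n); save(n+'0.png',c['image']); np.savez(n+'0.npz',**c); print(n,c['position'],np.array(c['rotation']).round(3).tolist(),K(c))
print(r.read_state())
E
```

```text
pics
scene [0.86622701 0.35242436 1.09857929] [0.426, 0.118, 0.238, 0.865] (np.float64(518.7987439547882), 316.1643433596081, 239.65065940233904, -0.04381092357254169)
top [ 0.2883623  -0.01727439  1.63557116] [-0.7, -0.041, 0.024, 0.712] (np.float64(604.0252145374667), 327.01599542772726, 239.04848779471774, -0.04321109888157749)
{'time': 0.1, 'joint_positions': array([-1.40809293e+00,  2.45737240e-01,  1.55891197e+00, -1.65489939e-05,
        1.33872375e+00, -1.74123027e-01]), 'dq': array([-0.00115162, -0.00194915, -0.003558  , -0.00212962, -0.00127128,
        0.00033356]), 'joint_efforts': array([ 7.49031205e-04, -4.30669820e+01, -3.27130115e+01, -1.02286094e-04,
        2.81618741e-03, -1.01439710e-05]), 'tool_pos': array([ 0.21473114, -0.61300715,  0.25528429]), 'ee_rot': array([-8.90185926e-04,  9.85851272e-01,  1.67620038e-01, -2.96825335e-06]), 'ft_force': array([ 0.54475708, -0.45239669, -0.06317324]), 'moment': array([-0.07558146,  0.02459208,  0.0123851 ]), 'opening': 0.0856373803556161}
```

Run:
```python
s=open('h.py').read()
s=s.replace("c=cams.capture(n); return c","c=dict(cams.capture(n)); q=np.array(c['rotation']); c['rotation']=Rotation.from_quat(q[[1,2,3,0]]).as_matrix(); return c")
s=s.replace("import numpy","from scipy.spatial.transform import Rotation\nimport numpy",1)
s+='''
def load(n):
    c=dict(np.load(n)); 
    q=c['rotation']
    if q.shape==(4,): c['rotation']=Rotation.from_quat(q[[1,2,3,0]]).as_matrix()
    return c
'''
open('h.py','w').write(s)
```

```text
(no output)
```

View pics/scene0.png

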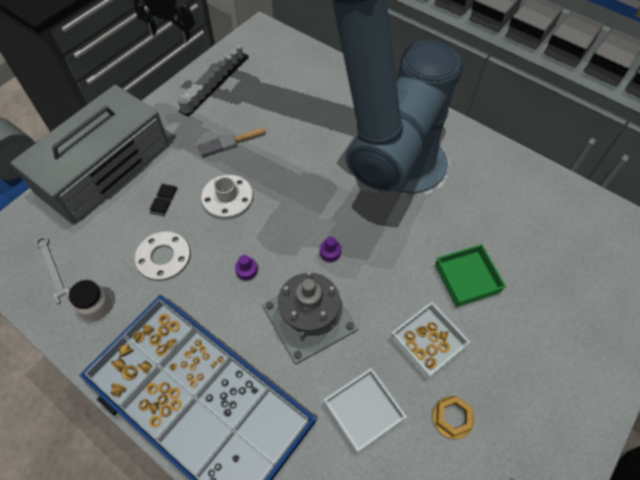

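View pics/top0.png

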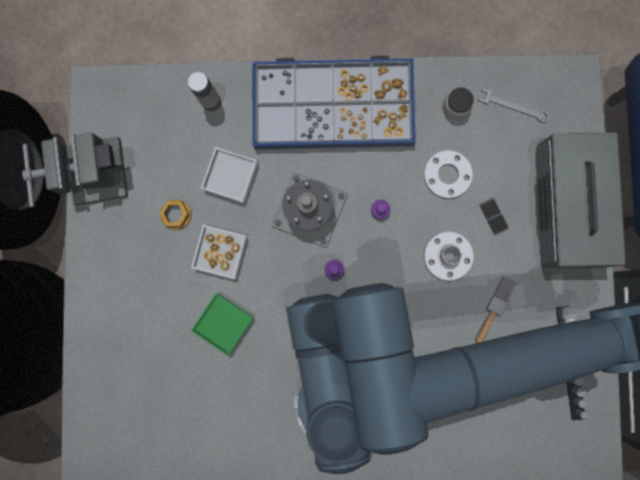

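Candidates (top-image pixels):
- **Cap:** the grey one on the hub (307,202) is the target. The purple look-alikes at (381,210) and (334,270) are not.
- **Bin:** the clear empty one (230,175) is the target. The nut bin (220,250), the green bin (223,323) and the tray compartments are not.
- **Adaptor:** the disc with a snout (450,255) is the target. The spacer (448,173) is flat.

I'll check these in close crops and measure them.

Run:
```python
from h import *
t=load('top0.npz'); s=load('scene0.npz')
def crop(c,u,v,w,k): return cv2.resize(c['image'][v-w:v+w,u-w:u+w],None,fx=k,fy=k,interpolation=cv2.INTER_CUBIC)
a=np.hstack([crop(t,309,207,50,3),crop(s,309,305,50,3)])
b=np.hstack([crop(t,450,256,30,5),crop(s,228,195,30,5)])
save('crop0.png',np.vstack([a,b])[:600])
P=cloud(t)
for n,(u,v) in dict(cap=(307,201),adaptor=(450,255),bin=(230,175)).items(): print(n,P[v,u], plane(t,np.array(u),np.array(v),0.0))
S=cloud(s)
for n,(u,v) in dict(cap=(309,286),ad=(228,190),bin=(365,410)).items(): print('s',n,S[v,u])
```

```text
cap [0.51693577 0.06471484 0.17575633] [0.54445517 0.07458605 0.        ]
adaptor [ 0.38992051 -0.31131787 -0.00376969] [ 0.38968698 -0.31064171  0.        ]
bin [ 0.62158422  0.28700312 -0.00172987] [0.62123216 0.28668164 0.        ]
s cap [0.52361503 0.07264601 0.17754662]
s ad [ 0.3696036  -0.31771923  0.00350986]
s bin [6.11193786e-01 2.85302218e-01 5.59619297e-04]
```

View pics/crop0.png

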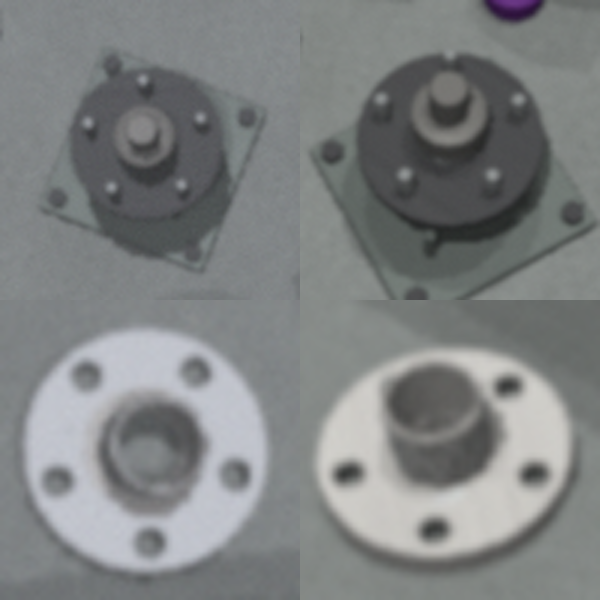

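```bash
cat > m.py <<'E'
from h import *
def fitc(p):
    A=np.c_[2*p,np.ones(len(p))]; x=np.linalg.lstsq(A,(p**2).sum(1),rcond=None)[0]; return x[:2],np.sqrt(x[2]+x[:2]@x[:2])
def win(c,p,h):  # mask near world point
    u,v=proj(c,np.array(p)); m=np.zeros((480,640),np.uint8); cv2.circle(m,(int(u),int(v)),h,255,-1); return m
def bright(c,m,th):
    g=cv2.cvtColor(c['image'],cv2.COLOR_RGB2GRAY); return ((g>th)&(m>0)).astype(np.uint8)
def holes5(c,ctr,z,rad,dark,win_mm=8,ref=None):
    """sub-pixel blobs near circle of 50 mm radius"""
    g=cv2.cvtColor(c['image'],cv2.COLOR_RGB2GRAY).astype(float)
    v,u=np.mgrid[0:480,0:640]; W=plane(c,u,v,z)[...,:2]
    d=W-np.array(ctr); rr=np.hypot(d[...,0],d[...,1]); th=np.arctan2(d[...,1],d[...,0])
    m=(abs(rr-0.05)<0.012)
    val=g if not dark else 255-g
    w=np.where(m,np.clip(val-np.median(val[m])-25,0,None),0)
    ph=np.angle((w*np.exp(5j*th)).sum())/5
    pts=[]
    for k in range(5):
        a=ph+k*2*np.pi/5; q=np.array(ctr)+.05*np.array([np.cos(a),np.sin(a)])
        ww=w*(np.hypot(*(W-q).transpose(2,0,1))<0.012)
        pts.append((ww[...,None]*W).sum((0,1))/ww.sum() if ww.sum()>0 else q*np.nan)
    return np.array(pts),np.degrees(ph)%72
E
python3 - <<'E'
from m import *
for n in('top','scene'):
    c=load(n+'0.npz'); P=cloud(c); print('##',n)
    # adaptor
    m=bright(c,win(c,[.39,-.313,.016],45),135)
    cs=max(cv2.findContours(m,cv2.RETR_EXTERNAL,cv2.CHAIN_APPROX_NONE)[0],key=cv2.contourArea)[:,0]
    p=plane(c,cs[:,0],cs[:,1],.016)[:,:2]; ct,rd=fitc(p); print('adaptor',ct,rd)
    pts,ph=holes5(c,ct,.016,.05,True); print('holes',pts.round(4).tolist(),ph,'mean',pts.mean(0))
    # hub studs
    ctr=np.array([.523,.073])
    for i in range(3):
        pts,ph=holes5(c,ctr,.126,.05,False); ctr=np.nanmean(pts,0)
    d=pts-ctr; print('studs',pts.round(4).tolist(),ph,'mean',ctr,np.hypot(*d.T).round(4),(np.degrees(np.arctan2(d[:,1],d[:,0]))%72).round(1))
    k=(P[...,2]>.17)&(P[...,2]<.185)&(np.hypot(P[...,0]-.52,P[...,1]-.07)<.03); print('cap top',P[k].mean(0),k.sum())
    k=(abs(P[...,2]-.1)<.006)&(np.hypot(P[...,0]-.52,P[...,1]-.07)<.1);q=P[k]; print('face z',np.median(q[:,2]),k.sum())
    k=(np.hypot(P[...,0]-.39,P[...,1]+.313)<.06)&(np.hypot(P[...,0]-.39,P[...,1]+.313)>.035);print('disc z',np.median(P[k][:,2]))
    k=(abs(P[...,2]-.06)<.006)&(np.hypot(P[...,0]-.39,P[...,1]+.313)<.05); print('snout',P[k].mean(0),k.sum())
    # bin rim
    m=bright(c,win(c,[.615,.286,.038],48),120)
    cs=max(cv2.findContours(m,cv2.RETR_EXTERNAL,cv2.CHAIN_APPROX_NONE)[0],key=cv2.contourArea)[:,0]
    p=plane(c,cs[:,0],cs[:,1],.038)[:,:2]; print('bin',cv2.minAreaRect(p.astype(np.float32)*1000))
E
```

```text
## top
adaptor [ 0.38974078 -0.30616955] 0.06665059651298473
holes [[0.4295, -0.3329], [0.4284, -0.2741], [0.3721, -0.2569], [0.3381, -0.3054], [0.3736, -0.3524]] 36.97296575463003 mean [ 0.38833157 -0.30437096]
studs [[0.5713, 0.0693], [0.5353, 0.116], [0.4797, 0.0969], [0.4809, 0.0378], [0.5373, 0.0211]] 1.2551077946032652 mean [0.52089426 0.06823309] [0.0504 0.0499 0.0502 0.0503 0.0499] [1.3 1.2 1.1 1.2 1.2]
cap top [0.51851566 0.06652715 0.17627498] 96
face z 0.10005457220776215 1463
disc z 0.015668546492316637
snout [ 0.38673258 -0.30312319  0.05920314] 83
bin ((616.3602294921875, 289.52435302734375), (261.84417724609375, 252.33700561523438), 44.455963134765625)
## scene
adaptor [ 0.39186063 -0.33664814] 0.08109177673085859
holes [[nan, nan], [0.3854, -0.2896], [0.3515, -0.3282], [nan, nan], [nan, nan]] 25.835675583484853 mean [nan nan]
studs [[0.5703, 0.0685], [0.5347, 0.1154], [0.4734, 0.0969], [0.4758, 0.0333], [0.5368, 0.0146]] 1.9871859743000138 mean [0.51819685 0.06574939] [0.0522 0.0524 0.0546 0.0534 0.0544] [ 3.  71.6  1.2  1.4  2. ]
cap top [0.52152571 0.06958781 0.17592259] 140
face z 0.09929717438396857 2077
disc z 0.015511808761443424
snout [ 0.38847087 -0.3018352   0.05808825] 105
bin ((611.9848022460938, 281.78546142578125), (185.43589782714844, 193.63185119628906), 79.74480438232422)
```

Run:
```python
from m import *
for n in('top','scene'):
    c=load(n+'0.npz'); P=cloud(c); print('##',n)
    R=np.hypot(P[...,0]-.3885,P[...,1]+.304)
    k=(abs(P[...,2]-.0155)<.004)&(R<.08); m=cv2.morphologyEx(k.astype(np.uint8),cv2.MORPH_CLOSE,np.ones((5,5)))
    cs=max(cv2.findContours(m,cv2.RETR_EXTERNAL,cv2.CHAIN_APPROX_NONE)[0],key=cv2.contourArea)[:,0]
    p=plane(c,cs[:,0],cs[:,1],.016)[:,:2]; ct,rd=fitc(p)
    g=abs(np.hypot(*(p-ct).T)-rd)<.004; ct,rd=fitc(p[g]); print('disc',ct,rd,g.sum())
    g=cv2.cvtColor(c['image'],cv2.COLOR_RGB2GRAY)
    u,v=proj(c,np.array([.3885,-.304,.016])); print('centre px',u,v)
    roi=win(c,[.3885,-.304,.016],45); t,_=cv2.threshold(g[roi>0].reshape(-1,1),0,255,cv2.THRESH_OTSU); print('otsu',t)
    m=((g>t)&(roi>0)).astype(np.uint8)
    cts,h=cv2.findContours(m,cv2.RETR_CCOMP,cv2.CHAIN_APPROX_NONE)
    i=max(range(len(cts)),key=lambda i:cv2.contourArea(cts[i])); e=cts[i][:,0]
    p=plane(c,e[:,0],e[:,1],.016)[:,:2]; ct2,rd=fitc(p); gd=abs(np.hypot(*(p-ct2).T)-rd)<.004; print('img disc',fitc(p[gd]),gd.sum(),len(p))
    for j,q in enumerate(cts):
        if h[0][j][3]==i and cv2.contourArea(q)>3:
            M=cv2.moments(q); w=plane(c,np.array(M['m10']/M['m00']),np.array(M['m01']/M['m00']),.016)[:2]; d=w-[.3885,-.304]
            print('  hole',w.round(4),cv2.contourArea(q),np.hypot(*d).round(4),(np.degrees(np.arctan2(d[1],d[0]))%72).round(1))
    # hub flange face depth
    k=(abs(P[...,2]-.1)<.005)&(np.hypot(P[...,0]-.52,P[...,1]-.068)<.09); m=cv2.morphologyEx(k.astype(np.uint8),cv2.MORPH_CLOSE,np.ones((5,5)))
    cs=max(cv2.findContours(m,cv2.RETR_EXTERNAL,cv2.CHAIN_APPROX_NONE)[0],key=cv2.contourArea)[:,0]
    p=plane(c,cs[:,0],cs[:,1],.1)[:,:2]; print('flange',fitc(p))
    k=(abs(P[...,2]-.037)<.006)&(np.hypot(P[...,0]-.616,P[...,1]-.285)<.1); q=P[k][:,:2]; print('rim',cv2.minAreaRect((q*1000).astype(np.float32)),k.sum())
```

```text
## top
disc [ 0.38746085 -0.30224801] 0.06315717678731116 142
centre px 448.59293993096463 255.0974333398308
otsu 156.0
img disc (array([ 0.38801138, -0.30443772]), np.float64(0.06386887423172981)) 135 135
  hole [ 0.3377 -0.3053] 40.0 0.0509 37.5
  hole [ 0.3717 -0.2565] 41.0 0.0504 37.5
  hole [ 0.3733 -0.3516] 40.0 0.05 36.3
  hole [ 0.3853 -0.3068] 457.5 0.0042 5.1
  hole [ 0.4283 -0.2737] 36.0 0.05 37.3
  hole [ 0.4292 -0.3327] 38.0 0.0498 36.8
flange (array([0.51858577, 0.06661301]), np.float64(0.06456746685725158))
rim ((615.88720703125, 283.4209289550781), (122.39976501464844, 120.57626342773438), 70.4784927368164) 334
## scene
disc [ 0.3885594  -0.30218078] 0.06484385692006249 134
centre px 226.25212041017437 194.4835614106285
otsu 157.0
img disc (array([ 0.38815551, -0.30456361]), np.float64(0.0640363474427562)) 129 129
  hole [ 0.4279 -0.274 ] 40.0 0.0495 37.3
  hole [ 0.3712 -0.2573] 36.5 0.0498 38.3
  hole [ 0.4289 -0.3329] 37.5 0.0497 36.5
  hole [ 0.3384 -0.3044] 33.0 0.0501 36.5
  hole [ 0.379  -0.3157] 527.0 0.015 14.8
flange (array([0.52241808, 0.07009839]), np.float64(0.057339748506499144))
rim ((617.611083984375, 284.16680908203125), (120.06055450439453, 121.61917114257812), 70.9470443725586) 656
```

The crops show the grey cap on the nose with five bright stud tips around it, and the snouted disc with five holes.

| Thing | x, y (m) | Yaw |
|---|---|---|
| Hub | 0.5205, 0.068 | studs 1.3° mod 72 |
| Adaptor | 0.388, -0.3043 | holes 37° mod 72 |
| Bin | 0.6165, 0.284 | about -19° |

Next I move above the cap.

{"fn": "carry_out", "kwargs": {"steps": [[15.3,34,0,2.5],[15.3,34,0,2.5],[15.3,34,0,2.5],[15.3,34,0,2.5],[15.3,34,0,2.5]], "grip": 0.7}}

```text
time: 0.52
tool_pos: [0.2916, -0.4416, 0.2556]
ee_rot: [-0.001, 0.962, 0.275, 0.0]
ft_force: [0.8, 0.3, 0.9]
opening: 0.0597
```

{"fn": "carry_out", "kwargs": {"steps": [[15.3,34,0,2.5],[15.3,34,0,2.5],[15.3,34,0,2.5],[15.3,34,0,2.5],[15.3,34,0,2.5]]}}

```text
time: 0.93
tool_pos: [0.368, -0.2716, 0.2559]
ee_rot: [-0.0, 0.926, 0.378, -0.0]
ft_force: [0.5, -0.4, 0.7]
opening: 0.0599
```

{"fn": "carry_out", "kwargs": {"steps": [[15.3,34,0,2.5],[15.3,34,0,2.5],[15.3,34,0,2.5],[15.3,34,0,2.5],[15.3,34,0,2.5]]}}

```text
time: 1.35
tool_pos: [0.4445, -0.1016, 0.2561]
ee_rot: [-0.0, 0.879, 0.477, -0.0]
ft_force: [1.0, 0.1, -0.4]
opening: 0.0599
```

{"fn": "carry_out", "kwargs": {"steps": [[15.3,34,0,2.5],[15.3,34,0,2.5],[15.3,34,0,2.5],[15.3,34,0,2.5],[15.3,34,0,2.5]]}}

```text
time: 1.77
tool_pos: [0.5209, 0.0686, 0.2559]
ee_rot: [-0.0, 0.822, 0.57, -0.0]
ft_force: [1.5, -0.9, 1.2]
opening: 0.0597
```

{"fn": "carry_out", "kwargs": {"steps": [[0,0,-22,0],[0,0,-22,0],[0,0,-20,0],[0,0,-14,0],[0,0,-6,0]]}}

```text
time: 2.18
tool_pos: [0.519, 0.0668, 0.1693]
ee_rot: [-0.002, 0.823, 0.569, -0.002]
ft_force: [-0.3, -0.1, 0.2]
opening: 0.0597
```

{"fn": "carry_out", "kwargs": {"steps": [[0,0,0,0],[0,0,0,0],[0,0,0,0],[0,0,0,0],[0,0,0,0]], "grip": 0.2, "newtons": 25}}

```text
time: 2.6
tool_pos: [0.5216, 0.0664, 0.1736]
ee_rot: [0.001, 0.823, 0.568, 0.001]
ft_force: [-0.3, -0.1, 1.8]
opening: 0.0264
```

{"fn": "carry_out", "kwargs": {"steps": [[0,0,4,0],[0,0,8,0],[0,0,14,0],[0,0,16,0],[0,0,18,0]]}}

```text
time: 3.02
tool_pos: [0.5205, 0.0665, 0.2331]
ee_rot: [-0.0, 0.823, 0.569, -0.0]
ft_force: [-0.9, 1.0, -0.0]
opening: 0.0261
```

Run:
```python
from h import *
print(r.read_state()['opening'],r.read_state()['tool_pos'])
c=cap('scene'); save('lift.png',cv2.resize(c['image'][200:380,220:420],None,fx=3,fy=3))
```

```text
0.02605768778005279 [0.52045982 0.0665318  0.23311038]
```

View pics/lift.png

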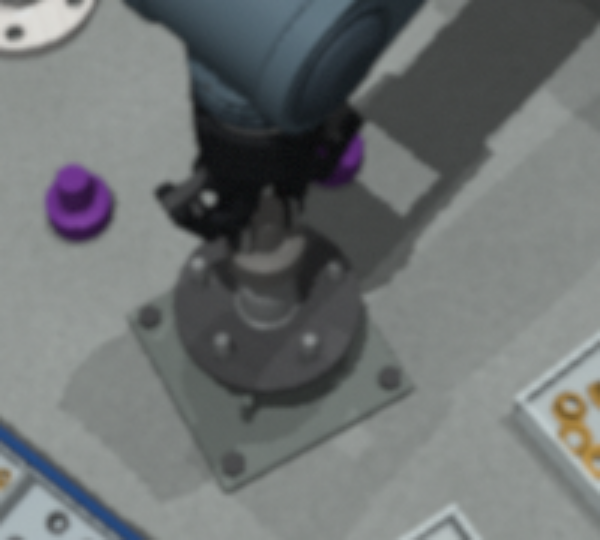

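The crop shows the grey cap in the jaws at about (270,230), lifted off the nose. Next I carry it to the clear empty bin.

{"fn": "carry_out", "kwargs": {"steps": [[6,13.5,6,0],[12,27,0,0],[12,27,0,0],[12,27,0,0],[12,27,0,0]]}}

```text
time: 3.48
tool_pos: [0.5752, 0.1893, 0.2385]
ee_rot: [0.0, 0.823, 0.568, 0.0]
ft_force: [0.2, -0.1, -1.7]
opening: 0.0264
```

{"fn": "carry_out", "kwargs": {"steps": [[12,27,0,0],[12,27,0,0],[12,27,-5,0],[6,14,-20,0],[0,0,-28,0]]}}

```text
time: 3.9
tool_pos: [0.6193, 0.2865, 0.1881]
ee_rot: [0.001, 0.822, 0.57, 0.004]
ft_force: [0.2, 0.2, -0.5]
opening: 0.026
```

{"fn": "carry_out", "kwargs": {"steps": [[0,0,-30,0],[0,0,-28,0],[0,0,-18,0],[0,0,-12,0],[0,0,-8,0]]}}

```text
time: 4.32
tool_pos: [0.6161, 0.2828, 0.0875]
ee_rot: [-0.0, 0.823, 0.569, -0.001]
ft_force: [-0.7, -0.3, 0.2]
opening: 0.0261
```

{"fn": "carry_out", "kwargs": {"steps": [[0,0,-9,0],[0,0,-7,0],[0,0,-5,0],[0,0,-3,0],[0,0,-1,0]]}}

```text
time: 4.73
tool_pos: [0.617, 0.283, 0.0643]
ee_rot: [0.0, 0.823, 0.569, 0.0]
ft_force: [-1.0, -0.3, -0.2]
opening: 0.026
```

{"fn": "carry_out", "kwargs": {"steps": [[0,0,-1,0],[0,0,-1,0],[0,0,-1,0],[0,0,0,0],[0,0,0,0]]}}

```text
time: 5.15
tool_pos: [0.6169, 0.283, 0.0614]
ee_rot: [0.0, 0.823, 0.569, 0.0]
ft_force: [0.9, 0.0, -0.7]
opening: 0.0262
```

{"fn": "carry_out", "kwargs": {"steps": [[0,0,-1,0],[0,0,-1,0],[0,0,-1,0],[0,0,0,0],[0,0,0,0]]}}

```text
time: 5.57
tool_pos: [0.6171, 0.2831, 0.0595]
ee_rot: [0.0, 0.823, 0.569, 0.0]
ft_force: [-3.6, -0.8, 6.2]
opening: 0.0259
```

Contact at about 6 N, so I release and lift.

{"fn": "carry_out", "kwargs": {"steps": [[0,0,0,0],[0,0,0,0],[0,0,0,0],[0,0,0,0],[0,0,2,0]], "grip": 0.6}}

```text
time: 5.98
tool_pos: [0.6164, 0.2829, 0.0597]
ee_rot: [-0.0, 0.823, 0.569, -0.001]
ft_force: [0.2, 0.6, 0.5]
opening: 0.0512
```

{"fn": "carry_out", "kwargs": {"steps": [[0,0,10,0],[0,0,25,0],[0,0,35,0],[0,0,40,0],[0,0,40,0]]}}

```text
time: 6.4
tool_pos: [0.6163, 0.2829, 0.2122]
ee_rot: [-0.0, 0.823, 0.569, -0.0]
ft_force: [0.8, -0.5, -0.5]
opening: 0.051
```

Run:
```python
from m import *
for n in('top','scene'):
    c=cap(n); np.savez(n+'1.npz',**c); save(n+'1.png',c['image'])
    ctr=np.array([.5205,.068]); 
    pts,ph=holes5(c,ctr,.127,.05,False); ctr=np.nanmean(pts,0); d=pts-ctr
    print(n,'studs',ctr,np.hypot(*d.T).round(4),ph,(np.degrees(np.arctan2(d[:,1],d[:,0]))%72).round(1))
    P=cloud(c); k=(abs(P[...,2]-.14)<.006)&(np.hypot(P[...,0]-.52,P[...,1]-.068)<.04);q=P[k]; print('nose',q.mean(0),k.sum())
    k=(abs(P[...,2]-.063)<.008)&(np.hypot(P[...,0]-.617,P[...,1]-.283)<.06);q=P[k]; print('cap in bin',q.mean(0),k.sum())
```

```text
top studs [0.52075591 0.06820164] [0.0505 0.0499 0.0501 0.0502 0.0499] 1.4115643660674626 [1.4 1.3 1.3 1.2 1.1]
nose [0.51800049 0.06666848 0.13945066] 174
cap in bin [0.6179024  0.27095789 0.05573733] 3
scene studs [0.5192917  0.06647983] [0.0514 0.0516 0.0535 0.0531 0.0538] 1.9422599967558392 [2.6 0.3 0.4 1.3 2.3]
nose [0.52147115 0.06967483 0.13857859] 264
cap in bin [0.6190497  0.28348378 0.06218905] 151
```

View pics/scene1.png

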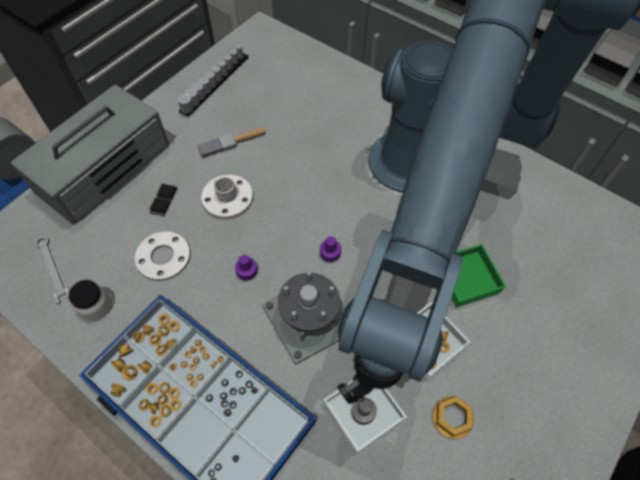

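View pics/top1.png

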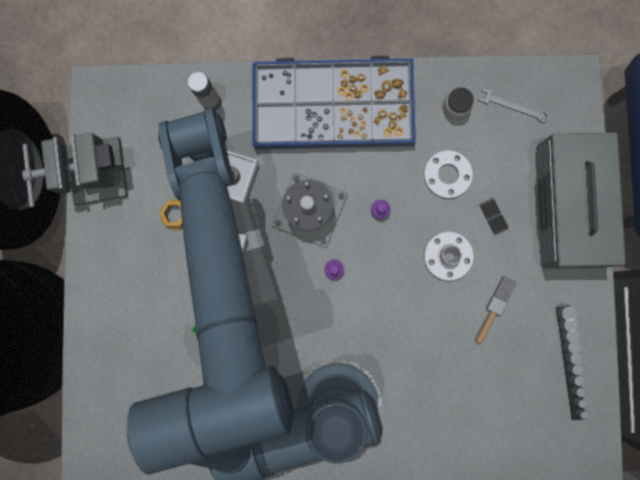

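The cap stands in the clear bin (scene 364,410) and the nose is bare. Next I go to the adaptor. I turn the tool +3.8° so that the fingers end up between studs after the -35.6° match turn.

{"fn": "carry_out", "kwargs": {"steps": [[-6,-15,12,0],[-12,-31,10,0],[-12,-31,0,0],[-12,-31,0,0],[-12,-31,0,0]], "grip": 0.88}}

```text
time: 6.92
tool_pos: [0.5621, 0.1429, 0.2329]
ee_rot: [0.0, 0.822, 0.569, 0.0]
ft_force: [0.9, -1.2, 0.4]
opening: 0.0752
```

{"fn": "carry_out", "kwargs": {"steps": [[-12,-31,0,0],[-12,-31,0,0],[-12,-31,0,0],[-12,-31,0,0],[-12,-31,0,0]]}}

```text
time: 7.33
tool_pos: [0.502, -0.0123, 0.2328]
ee_rot: [0.0, 0.823, 0.569, 0.0]
ft_force: [-0.1, 0.1, 0.4]
opening: 0.0752
```

{"fn": "carry_out", "kwargs": {"steps": [[-12,-31,0,0],[-12,-31,0,0],[-12,-31,0,0],[-12,-31,0,0],[-12,-31,0,0]]}}

```text
time: 7.75
tool_pos: [0.442, -0.1673, 0.2329]
ee_rot: [0.001, 0.823, 0.569, 0.0]
ft_force: [0.6, -0.5, -0.2]
opening: 0.0751
```

{"fn": "carry_out", "kwargs": {"steps": [[-12,-31,0,0.8],[-12,-31,0,1],[-12,-31,-5,1],[-10,-26,-15,1],[-8,-19,-25,0]]}}

```text
time: 8.17
tool_pos: [0.3891, -0.3077, 0.1901]
ee_rot: [0.004, 0.804, 0.595, 0.0]
ft_force: [0.1, 0.3, 0.8]
opening: 0.0754
```

{"fn": "carry_out", "kwargs": {"steps": [[0,0,-30,0],[0,0,-28,0],[0,0,-24,0],[0,0,-16,0],[0,0,-8,0]]}}

```text
time: 8.58
tool_pos: [0.3877, -0.3028, 0.0791]
ee_rot: [-0.002, 0.803, 0.595, -0.0]
ft_force: [-0.5, 1.0, 0.8]
opening: 0.0752
```

Run:
```python
from h import *
s=r.read_state();print(s['tool_pos'],s['joint_positions'])
ims=[]
for n in('scene','top'):
    c=cap(n);u,v=proj(c,np.array([.388,-.304,.05])).astype(int); ims.append(cv2.resize(c['image'][v-45:v+45,u-45:u+45],None,fx=4,fy=4))
save('ag.png',np.hstack(ims))
```

```text
[ 0.38770177 -0.30283978  0.07908159] [-8.94045805e-01  1.26346678e-01  2.05811238e+00 -2.42278201e-06
  9.61040398e-01 -5.98723428e-01]
```

View pics/ag.png

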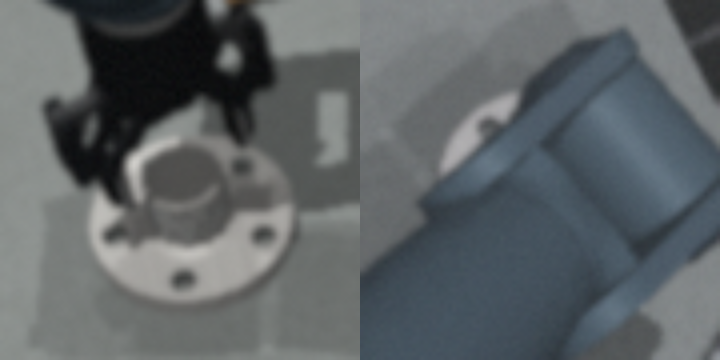

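The jaws straddle the snout (left crop, snout at about (180,190)). I lower to grasp height and close.

{"fn": "carry_out", "kwargs": {"steps": [[0,0,-10,0],[0,0,-9,0],[0,0,-7,0],[0,0,-5,0],[0,0,-2,0]]}}

```text
time: 9.1
tool_pos: [0.3885, -0.3036, 0.0475]
ee_rot: [-0.001, 0.803, 0.596, -0.0]
ft_force: [-0.6, -0.2, -0.6]
opening: 0.0752
```

{"fn": "carry_out", "kwargs": {"steps": [[0,0,0,0],[0,0,0,0],[0,0,0,0],[0,0,0,0],[0,0,0,0]], "grip": 0.5, "newtons": 40}}

```text
time: 9.52
tool_pos: [0.3888, -0.3041, 0.0486]
ee_rot: [-0.0, 0.803, 0.596, -0.0]
ft_force: [-2.2, 1.2, 2.7]
opening: 0.0516
```

{"fn": "carry_out", "kwargs": {"steps": [[0,0,0,0],[0,0,0,0],[0,0,0,0],[0,0,0,0],[0,0,0,0]]}}

```text
time: 9.93
tool_pos: [0.3888, -0.3041, 0.0486]
ee_rot: [-0.0, 0.803, 0.596, -0.0]
ft_force: [-2.7, 1.3, 6.4]
opening: 0.0513
```

{"fn": "carry_out", "kwargs": {"steps": [[0,0,3,0],[0,0,7,0],[0,0,15,0],[0,0,20,0],[0,0,25,0]], "newtons": 60}}

```text
time: 10.35
tool_pos: [0.3875, -0.3022, 0.1168]
ee_rot: [-0.003, 0.803, 0.595, 0.0]
ft_force: [0.3, -0.6, -6.5]
opening: 0.0512
```

{"fn": "carry_out", "kwargs": {"steps": [[0,0,25,0],[0,0,25,0],[0,0,25,0],[0,0,17,0],[0,0,8,0]]}}

```text
time: 10.77
tool_pos: [0.3894, -0.3045, 0.2206]
ee_rot: [0.002, 0.803, 0.596, 0.0]
ft_force: [0.6, -0.6, -6.9]
opening: 0.0507
```

Run:
```python
from m import *
s=r.read_state();print(s['tool_pos'],s['ft_force'],s['moment'],s['opening'],s['ee_rot'])
c=cap('scene');np.savez('scene2.npz',**c);u,v=proj(c,np.array([.388,-.304,.18])).astype(int); save('al.png',cv2.resize(c['image'][v-50:v+70,u-60:u+60],None,fx=4,fy=4))
```

```text
[ 0.38937138 -0.30445192  0.22059997] [ 0.61753664 -0.5914048  -6.886736  ] [ 0.007843   -0.07008904 -0.01945386] 0.05068459846714633 [1.95755031e-03 8.03340618e-01 5.95516551e-01 2.35961833e-04]
```

View pics/al.png

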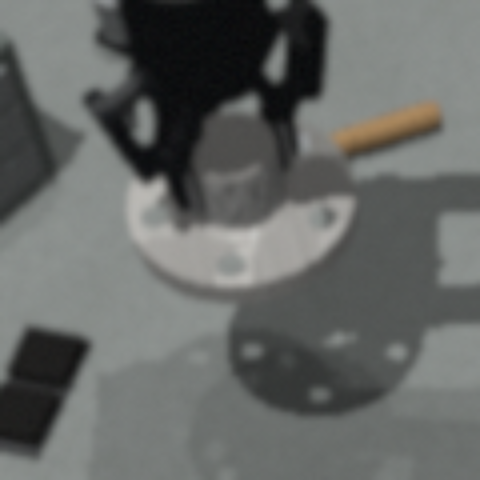

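The adaptor hangs level in the jaws (disc at crop (240,220)), about 0.7 kg. I carry it over the hub, turning -35.6° on the way.

{"fn": "carry_out", "kwargs": {"steps": [[4.7,13.3,0,-2.5],[9.4,26.6,0,-2.5],[9.4,26.6,0,-2.5],[9.4,26.6,0,-2.5],[9.4,26.6,0,-2.5]]}}

```text
time: 11.23
tool_pos: [0.4303, -0.1824, 0.216]
ee_rot: [-0.002, 0.864, 0.503, -0.001]
ft_force: [0.4, -0.9, -6.3]
opening: 0.0507
```

{"fn": "carry_out", "kwargs": {"steps": [[9.4,26.6,0,-2.5],[9.4,26.6,0,-2.5],[9.4,26.6,0,-2.5],[9.4,26.6,0,-2.5],[9.4,26.6,0,-2.5]]}}

```text
time: 11.65
tool_pos: [0.4772, -0.0494, 0.216]
ee_rot: [-0.001, 0.914, 0.406, -0.001]
ft_force: [0.3, -0.4, -6.9]
opening: 0.0507
```

{"fn": "carry_out", "kwargs": {"steps": [[9.4,26.6,0,-2.5],[9.4,26.6,0,-2.5],[9.4,26.6,0,-2.5],[9.4,26.6,0,-2.5],[4.7,13,0,-0.6]]}}

```text
time: 12.07
tool_pos: [0.5197, 0.071, 0.2159]
ee_rot: [-0.001, 0.947, 0.322, -0.001]
ft_force: [-1.0, -0.1, -6.7]
opening: 0.0506
```

{"fn": "carry_out", "kwargs": {"steps": [[0,0,0,0],[0,0,0,0],[0,0,0,0],[0,0,0,0],[0,0,0,0]]}}

```text
time: 12.48
tool_pos: [0.5201, 0.0673, 0.2179]
ee_rot: [-0.0, 0.947, 0.321, -0.0]
ft_force: [0.4, 0.5, -6.3]
opening: 0.0511
```

Run:
```python
from m import *
s=r.read_state();print(s['tool_pos'],s['ft_force'],s['moment'],s['opening'],s['ee_rot'])
y=2*np.degrees(np.arctan2(s['ee_rot'][2],s['ee_rot'][1]));print('yaw',y)
zt=s['tool_pos'][2]-.049+.016; print('disc top z',zt)
ims=[]
for n in('scene','top'):
    c=cap(n);np.savez(n+'3.npz',**c);u,v=proj(c,np.array([.5205,.068,.17])).astype(int); ims.append(cv2.resize(c['image'][v-60:v+60,u-60:u+60],None,fx=3,fy=3))
    g=cv2.cvtColor(c['image'],cv2.COLOR_RGB2GRAY)
save('hub3.png',np.hstack(ims))
```

```text
[0.52005809 0.06730734 0.21785549] [ 0.38408316  0.46826578 -6.30424781] [ 0.04578295  0.0710544  -0.01591576] 0.05114358193075621 [-9.19797644e-05  9.47147445e-01  3.20798352e-01 -3.55768971e-04]
yaw 37.42242799537981
disc top z 0.18485548501546373
```

View pics/hub3.png

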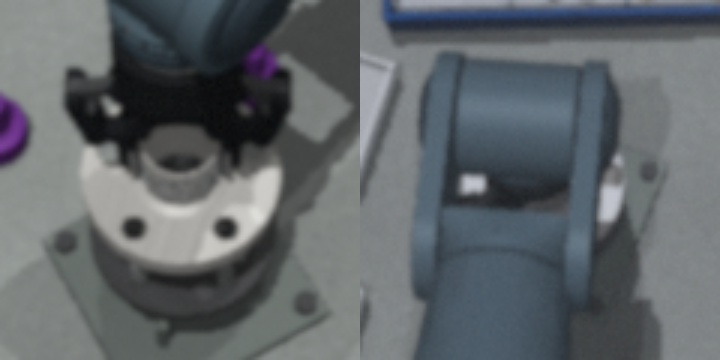

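```bash
cat > m3.py <<'E'
from m import *
def meas(c,zt,ctr,th=None):
    g=cv2.cvtColor(c['image'],cv2.COLOR_RGB2GRAY)
    v,u=np.mgrid[0:480,0:640]; W=plane(c,u,v,zt)[...,:2]; d=W-ctr; rr=np.hypot(*d.transpose(2,0,1))
    m=((g>140)&(rr<.075)).astype(np.uint8)
    cts,h=cv2.findContours(m,cv2.RETR_CCOMP,cv2.CHAIN_APPROX_NONE)
    i=max(range(len(cts)),key=lambda i:cv2.contourArea(cts[i])); out=[]
    e=cts[i][:,0]; p=plane(c,e[:,0],e[:,1],zt)[:,:2]
    for j,q in enumerate(cts):
        if h[0][j][3]==i and cv2.contourArea(q)>15:
            M=cv2.moments(q); w=plane(c,np.array(M['m10']/M['m00']),np.array(M['m01']/M['m00']),zt)[:2]; out.append(w); dd=w-ctr
            print('hole',w.round(4),cv2.contourArea(q),np.hypot(*dd).round(4),(np.degrees(np.arctan2(dd[1],dd[0]))%72).round(1))
    if len(out)==2:
        a,b=out; mid=(a+b)/2; t=(b-a)/np.hypot(*(b-a)); n=np.array([-t[1],t[0]]); n*=np.sign(n@(ctr-mid)) 
        C=mid+n*.05*np.cos(np.radians(36)); print('sep',np.hypot(*(b-a)),'expect',.1*np.sin(np.radians(36)),'centre',C, 'phase',[(np.degrees(np.arctan2(*(w-C)[::-1]))%72).round(2) for w in out])
if __name__=='__main__':
    meas(load('scene3.npz'),.1845,np.array([.520,.0675]))
E
python3 m3.py
```

```text
hole [0.5347 0.1145] 65.5 0.0493 0.6
hole [0.5702 0.0682] 76.0 0.0502 0.8
sep 0.058323590689117945 expect 0.058778525229247314 centre [0.52032963 0.06678068] phase [np.float64(1.21), np.float64(1.63)]
```

The two visible holes give a centre of (0.5203, 0.0668) and a phase of 1.4°, against 1.3–1.5° for the studs. I lower it over the nose.

{"fn": "carry_out", "kwargs": {"steps": [[0,0.5,-6,0],[0,0,-8,0],[0,0,-6,0],[0,0,-4,0],[0,0,-2,0]]}}

```text
time: 13.0
tool_pos: [0.5197, 0.0687, 0.1908]
ee_rot: [-0.0, 0.947, 0.321, -0.001]
ft_force: [-0.3, -0.3, -6.8]
opening: 0.0506
```

{"fn": "carry_out", "kwargs": {"steps": [[0,0,-1,0],[0,0,-1,0],[0,0,-1,0],[0,0,-1,0],[0,0,-1,0]]}}

```text
time: 13.42
tool_pos: [0.5206, 0.0686, 0.1875]
ee_rot: [0.0, 0.947, 0.321, 0.0]
ft_force: [-0.2, -0.0, -6.9]
opening: 0.0505
```

{"fn": "carry_out", "kwargs": {"steps": [[0,0,-1,0],[0,0,-1,0],[0,0,-1,0],[0,0,-1,0],[0,0,-1,0]]}}

```text
time: 13.83
tool_pos: [0.5204, 0.0686, 0.1822]
ee_rot: [0.0, 0.947, 0.321, 0.0]
ft_force: [1.0, -0.4, -5.9]
opening: 0.0508
```

{"fn": "carry_out", "kwargs": {"steps": [[0,0,-1,0],[0,0,-1,0],[0,0,-0.5,0],[0,0,-0.5,0],[0,0,0,0]]}}

```text
time: 14.25
tool_pos: [0.5203, 0.0686, 0.1792]
ee_rot: [-0.0, 0.947, 0.321, -0.0]
ft_force: [-0.2, 0.4, -7.0]
opening: 0.0509
```

Run:
```python
from m3 import *
s=r.read_state();print(s['tool_pos'],s['ft_force'],s['moment'])
c=cap('scene'); np.savez('scene4.npz',**c); meas(c,s['tool_pos'][2]-.033,np.array([.5203,.068]))
u,v=proj(c,np.array([.5205,.068,.14])).astype(int); save('h4.png',cv2.resize(c['image'][v-60:v+60,u-60:u+60],None,fx=4,fy=4))
```

```text
[0.52034864 0.06860118 0.17916455] [-0.21416622  0.35214017 -6.97322715] [-0.00574762  0.0038576   0.01609097]
hole [0.5347 0.116 ] 60.0 0.0501 1.3
hole [0.5706 0.0694] 75.5 0.0503 1.6
sep 0.05878847914607525 expect 0.058778525229247314 centre [0.52061382 0.06803283] phase [np.float64(1.62), np.float64(1.61)]
```

View pics/h4.png

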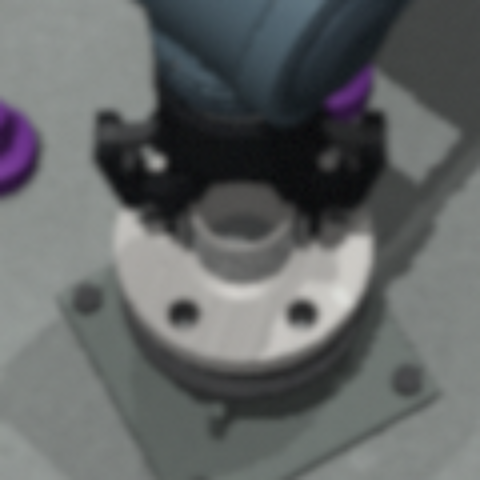

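The adaptor is around the nose with its holes at crop (183,312) and (300,312), dark inside, and there is no contact force. I feel downward in small steps.

{"fn": "carry_out", "kwargs": {"steps": [[0,0,-0.6,0],[0,0,-0.6,0],[0,0,-0.6,0],[0,0,-0.6,0],[0,0,-0.6,0]]}}

```text
time: 14.72
tool_pos: [0.5204, 0.0686, 0.1762]
ee_rot: [-0.0, 0.947, 0.321, -0.0]
ft_force: [-0.4, 0.4, -6.4]
opening: 0.0511
```

{"fn": "carry_out", "kwargs": {"steps": [[0,0,-0.5,0],[0,0,-0.5,0],[0,0,-0.5,0],[0,0,-0.5,0],[0,0,0,0]]}}

```text
time: 15.13
tool_pos: [0.5203, 0.0686, 0.1741]
ee_rot: [-0.0, 0.947, 0.321, -0.0]
ft_force: [-0.4, -0.7, -6.6]
opening: 0.0511
```

{"fn": "carry_out", "kwargs": {"steps": [[0,0,-0.6,0],[0,0,-0.6,0],[0,0,-0.6,0],[0,0,-0.6,0],[0,0,-0.6,0]]}}

```text
time: 15.55
tool_pos: [0.5204, 0.0686, 0.1712]
ee_rot: [0.0, 0.947, 0.321, -0.0]
ft_force: [1.3, -0.6, -7.3]
opening: 0.0509
```

{"fn": "carry_out", "kwargs": {"steps": [[0,0,-0.6,0],[0,0,-0.6,0],[0,0,-0.6,0],[0,0,-0.6,0],[0,0,-0.6,0]]}}

```text
time: 15.97
tool_pos: [0.5204, 0.0686, 0.1682]
ee_rot: [-0.0, 0.947, 0.321, -0.0]
ft_force: [0.5, -1.2, -7.0]
opening: 0.0511
```

{"fn": "carry_out", "kwargs": {"steps": [[0,0,-0.5,0],[0,0,-0.5,0],[0,0,-0.5,0],[0,0,-0.5,0],[0,0,-0.5,0]]}}

```text
time: 16.38
tool_pos: [0.5204, 0.0686, 0.1658]
ee_rot: [0.0, 0.947, 0.321, 0.0]
ft_force: [0.4, -0.0, -6.5]
opening: 0.0507
```

{"fn": "carry_out", "kwargs": {"steps": [[0,0,-0.5,0],[0,0,-0.5,0],[0,0,-0.5,0],[0,0,-0.5,0],[0,0,-0.5,0]]}}

```text
time: 16.8
tool_pos: [0.5204, 0.0686, 0.1632]
ee_rot: [-0.0, 0.947, 0.321, -0.0]
ft_force: [0.3, 0.4, -6.6]
opening: 0.0509
```

Run:
```python
from m3 import *
s=r.read_state();print(s['tool_pos'],s['ft_force'],s['moment'])
c=cap('scene'); np.savez('scene5.npz',**c); meas(c,s['tool_pos'][2]-.033,np.array([.5203,.068]))
u,v=proj(c,np.array([.5205,.068,.14])).astype(int); save('h5.png',cv2.resize(c['image'][v-40:v+60,u-50:u+50],None,fx=5,fy=5))
```

```text
[0.52038828 0.0685944  0.16321109] [ 0.32787888  0.39393878 -6.58587038] [ 0.0439682  -0.01469758 -0.01511833]
hole [0.5347 0.1157] 59.0 0.0498 1.2
hole [0.5708 0.0697] 75.5 0.0505 1.9
sep 0.05845426413282765 expect 0.058778525229247314 centre [0.52088462 0.06769524] phase [np.float64(1.96), np.float64(2.26)]
```

View pics/h5.png

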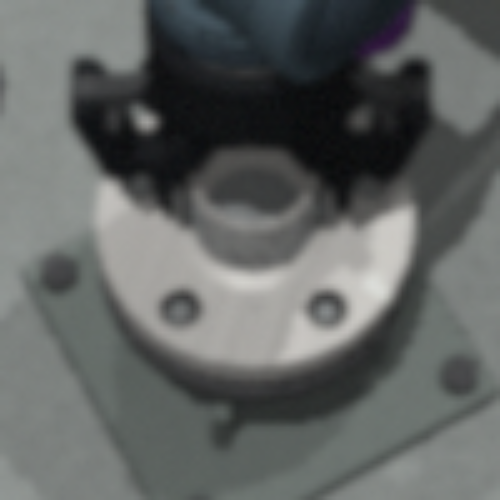

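The stud tips show centred in both visible holes, at crop (180,308) and (325,308), and the force is still only the part's weight. I continue down.

{"fn": "carry_out", "kwargs": {"steps": [[0,0,-0.7,0],[0,0,-0.7,0],[0,0,-0.7,0],[0,0,-0.7,0],[0,0,-0.7,0]]}}

```text
time: 17.27
tool_pos: [0.5204, 0.0686, 0.1597]
ee_rot: [-0.0, 0.947, 0.321, -0.0]
ft_force: [-0.9, -0.1, -7.1]
opening: 0.0509
```

{"fn": "carry_out", "kwargs": {"steps": [[0,0,-0.7,0],[0,0,-0.7,0],[0,0,-0.7,0],[0,0,-0.7,0],[0,0,-0.7,0]]}}

```text
time: 17.68
tool_pos: [0.5204, 0.0686, 0.1562]
ee_rot: [-0.0, 0.947, 0.321, -0.0]
ft_force: [-0.5, 1.0, -7.0]
opening: 0.0512
```

{"fn": "carry_out", "kwargs": {"steps": [[0,0,-0.6,0],[0,0,-0.6,0],[0,0,-0.6,0],[0,0,-0.6,0],[0,0,-0.6,0]]}}

```text
time: 18.1
tool_pos: [0.5204, 0.0686, 0.1532]
ee_rot: [0.0, 0.947, 0.321, 0.0]
ft_force: [0.1, 0.0, -6.0]
opening: 0.051
```

{"fn": "carry_out", "kwargs": {"steps": [[0,0,-0.6,0],[0,0,-0.6,0],[0,0,-0.6,0],[0,0,-0.6,0],[0,0,-0.6,0]]}}

```text
time: 18.52
tool_pos: [0.5204, 0.0686, 0.1502]
ee_rot: [0.0, 0.947, 0.321, -0.0]
ft_force: [0.6, 0.3, -7.0]
opening: 0.051
```

{"fn": "carry_out", "kwargs": {"steps": [[0,0,-0.3,0],[0,0,-0.3,0],[0,0,-0.3,0],[0,0,-0.3,0],[0,0,0,0]]}}

```text
time: 18.93
tool_pos: [0.5204, 0.0686, 0.149]
ee_rot: [-0.0, 0.947, 0.321, -0.0]
ft_force: [0.0, -0.6, -7.3]
opening: 0.0509
```

{"fn": "carry_out", "kwargs": {"steps": [[0,0,-0.3,0],[0,0,-0.3,0],[0,0,-0.2,0],[0,0,-0.2,0],[0,0,0,0]]}}

```text
time: 19.35
tool_pos: [0.5206, 0.0686, 0.1488]
ee_rot: [0.0, 0.947, 0.321, 0.0]
ft_force: [-3.9, -0.2, 0.1]
opening: 0.0506
```

{"fn": "carry_out", "kwargs": {"steps": [[0,0,-0.2,0],[0,0,-0.2,0],[0,0,0,0],[0,0,0,0],[0,0,0,0]]}}

```text
time: 19.77
tool_pos: [0.5206, 0.0686, 0.1487]
ee_rot: [0.0, 0.947, 0.321, -0.0]
ft_force: [-5.7, -0.2, 4.1]
opening: 0.0511
```

Seated: 4 N upward, and TCP z is 0.1487 against 0.1486 expected. I release with a small opening so the fingers stay clear of the studs.

{"fn": "carry_out", "kwargs": {"steps": [[0,0,0,0],[0,0,0,0],[0,0,0,0],[0,0,0,0],[0,0,0,0]], "grip": 0.71}}

```text
time: 20.18
tool_pos: [0.5207, 0.0686, 0.1479]
ee_rot: [0.0, 0.947, 0.321, 0.0]
ft_force: [-0.9, 0.4, -0.5]
opening: 0.0603
```

{"fn": "carry_out", "kwargs": {"steps": [[0,0,1,0],[0,0,3,0],[0,0,5,0],[0,0,8,0],[0,0,10,0]]}}

```text
time: 20.6
tool_pos: [0.5202, 0.0686, 0.1752]
ee_rot: [-0.0, 0.947, 0.321, -0.0]
ft_force: [0.3, 0.1, -0.0]
opening: 0.0607
```

{"fn": "carry_out", "kwargs": {"steps": [[0,0,15,0],[0,0,25,0],[0,0,30,0],[0,0,30,0],[0,0,20,0]]}}

```text
time: 21.02
tool_pos: [0.5213, 0.0686, 0.2993]
ee_rot: [0.001, 0.947, 0.321, 0.002]
ft_force: [0.3, 0.1, 1.6]
opening: 0.0605
```

{"fn": "carry_out", "kwargs": {"steps": [[0,-20,0,0],[0,-38,0,0],[0,-38,0,0],[0,-38,0,0],[0,-38,0,0]]}}

```text
time: 21.43
tool_pos: [0.5203, -0.105, 0.2963]
ee_rot: [0.001, 0.947, 0.322, 0.001]
ft_force: [0.2, -0.0, 0.3]
opening: 0.0604
```

{"fn": "carry_out", "kwargs": {"steps": [[0,-38,0,0],[0,-38,0,0],[0,-30,0,0],[0,-20,0,0],[0,0,0,0]]}}

```text
time: 21.85
tool_pos: [0.5201, -0.233, 0.2959]
ee_rot: [0.001, 0.948, 0.319, 0.0]
ft_force: [-0.3, -0.3, 0.0]
opening: 0.0607
```

Run:
```python
from m import *
ims=[]
for n in('scene','top'):
    c=cap(n); save(n+'6.png',c['image']); P=cloud(c)
    R=np.hypot(P[...,0]-.5205,P[...,1]-.068); k=(R<.062)&(R>.032)&(P[...,2]>.105); q=P[k]
    A=np.c_[q[:,:2]-[.5205,.068],np.ones(len(q))]; g=abs(q[:,2]-np.median(q[:,2]))<.004
    print(n,'disc top z',np.median(q[:,2]),'tilt,z',np.linalg.lstsq(A[g],q[g,2],rcond=None)[0])
    k=(R<.03)&(P[...,2]>.15);print('snout top',np.median(P[k][:,2]),P[k].mean(0))
    u,v=proj(c,np.array([.5205,.068,.13])).astype(int); ims.append(cv2.resize(c['image'][v-45:v+45,u-45:u+45],None,fx=4,fy=4))
save('fin.png',np.hstack(ims)); s=r.read_state(); print(s['time'],s['tool_pos'],s['ft_force'])
```

```text
scene disc top z 0.11565417329006517 tilt,z [-0.00196433 -0.00070217  0.1155278 ]
snout top 0.1573789182945371 [0.52181326 0.0701848  0.15673572]
top disc top z 0.11629270573417527 tilt,z [ 0.00425514 -0.00028258  0.11627361]
snout top 0.15810829490752887 [0.51873883 0.06638779 0.15820095]
21.95 [ 0.5203522  -0.22971896  0.29547993] [-0.72354048  0.19462832  0.8540323 ]
```

View pics/fin.png

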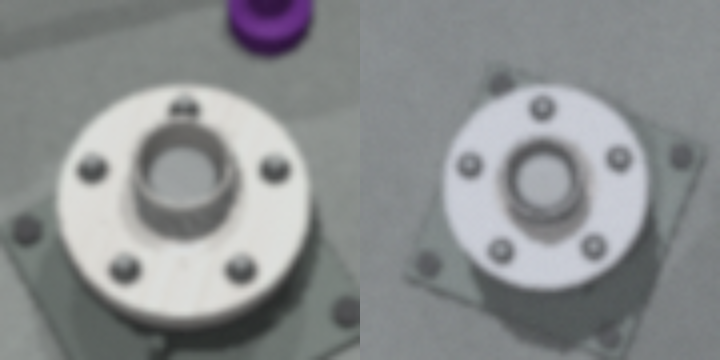

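View pics/scene6.png

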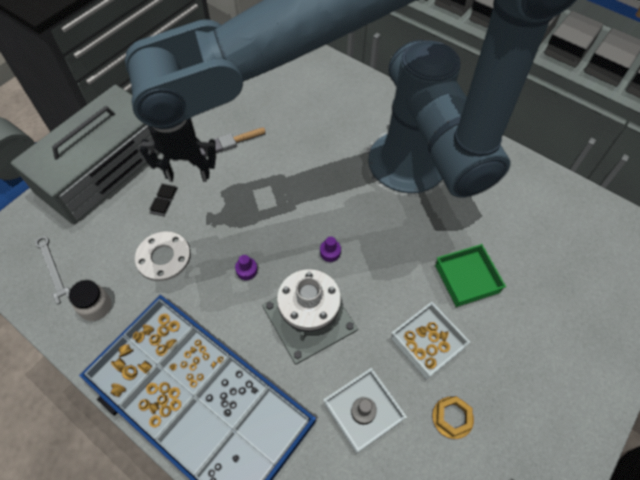

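The adaptor lies flush: its disc top is at 116 mm with no tilt, and studs fill all five holes. The cap stands in the clear bin (scene 364,410), the bystanders are unmoved, and the robot touches nothing. I hand the job in.

```bash
python3 -c "
from plant import r
print(r.close_job())"
```

```text
the job is handed in; nothing more can be done
None
```

I put the grey cap in the clear empty bin, where it stands upright. Then I fitted the adaptor over the nose, snout up, with all five holes on the studs, and let go. The job was handed in at about 22 s.

- **Fit:** the cameras put the disc top at 115.6 and 116.3 mm (116 expected), with tilt of 0.004 or less. Stud tips show in all five holes.
- **Forces:** it slid down with no contact force until it seated. The highest readings were about 7 N at seating and 7 N when the cap touched the bin floor.
- **Other parts:** the spacer, brake pad, big nut and look-alikes look unmoved in the last picture.
- **Disagreements:** the two cameras differ by about 3 mm on the hub centre, within their calibration. The snout top read 157–158 mm where 160 was expected; depth readings of tops ran 1–2 mm low all along. No check failed.

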